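# Lock the print plate on a 3D printer's bed

### The job

Get the printer ready for its next job: with a fingertip, gently push the glass print plate back along the bed until it is fully home and square against the two rear stop clips, then swing both orange front clamps fully closed over the glass, pushing each round by its tail. Do not close a clamp before the plate is home, do not grip or lift the glass, and leave the other things on the bench where they are.

Things in the scene. Friction and masses are not known exactly. Their poses are not given: they have to be found in the camera images.
- printer: open-frame desktop 3D printer, fixed, front to the robot. Origin on the bench under the bed's middle; x to its back, y to its left (seen from the robot), z up. A 402 mm tower stands left behind the bed (x 130 to 200, y 130 to 266 mm); its arm and print head hang over the bed's rear, x from 75 mm, 172 mm or more above the bench. Flat display right of the bed, 67 mm high
- bed_front (a point): middle of the front top edge of the printer's aluminium heated bed, 235 mm wide, which has been run forward and is held rigid by its motor. Axes as the printer's; 110 mm in front of the printer's origin, 104 mm above the bench. Only the clamps stand in front of the bed
- plate: print plate: loose grey-brown coated glass sheet, 235 x 235 x 4 mm, 0.4 to 0.7 kg, flat on the bed. Origin: centre of its underside; x and y along its edges, as the printer's. It starts 15 to 45 mm too far forward (to the robot) and up to 1.5 degrees askew, overhanging the bed's front edge. It slides under a few newtons
- plate_home (a point): fixed in the printer, axes as the printer's: where the plate's origin lies when fully home, its rear edge against the two black rear stop clips (y = +-75 mm, x = +118 mm, each with a lip reaching 9 mm forward, 3.5 mm above the glass). On the bed's top, 104 mm above the bench. When home, the plate's front edge still stands 7.5 mm out beyond the bed's front edge
- clamp_left (a joint): angle of the left (+y) orange swivel clamp, turning level on a post beside the plate's front corner. 0 = closed, at its stop: nose inwards over the glass, tail straight outwards (+y of the printer). At 1.57 the tail points forward to the robot, the nose lies beside the glass. Opens to 1.9; starts at 1.3 to 1.8. Friction 0.06 N m (1.2 N at the tab); stays where left
- clamp_left_pivot (a point): on the left clamp's upright axis, 137.5 mm above the bench (the hub's top is 14 mm lower). The post, 13 mm across, is centred 11 mm beside the glass's edge and 15 mm behind the front edge of the plate when home. The clamp is one flat arm, 14 mm wide, 8 mm thick, underside 109.5 mm above the bench (1.5 mm above the glass's top)
- clamp_left_tab (a point): top centre of the finger tab at the tail's end of the left clamp: an upright round pin, 14 mm across, 109.5 to 137.5 mm above the bench, 50 mm from the turning axis. Nothing under it down to the bench. To close, push tab or tail round outwards and then back, away from the robot
- clamp_left_nose (a point): end of the left clamp's nose, on its top face, 28 mm from the turning axis, at the other end from the tail; closed, it lies 17 mm in over the glass
- clamp_right (a joint): angle of the right (-y) orange swivel clamp, turning level on a post beside the plate's front corner. 0 = closed, at its stop: nose inwards over the glass, tail straight outwards (-y of the printer). At 1.57 the tail points forward to the robot, the nose lies beside the glass. Opens to 1.9; starts at 1.3 to 1.8. Friction 0.06 N m (1.2 N at the tab); stays where left
- clamp_right_pivot (a point): on the right clamp's upright axis, 137.5 mm above the bench (the hub's top is 14 mm lower). The post, 13 mm across, is centred 11 mm beside the glass's edge and 15 mm behind the front edge of the plate when home. The clamp is one flat arm, 14 mm wide, 8 mm thick, underside 109.5 mm above the bench (1.5 mm above the glass's top)
- clamp_right_tab (a point): top centre of the finger tab at the tail's end of the right clamp: an upright round pin, 14 mm across, 109.5 to 137.5 mm above the bench, 50 mm from the turning axis. Nothing under it down to the bench. To close, push tab or tail round outwards and then back, away from the robot
- clamp_right_nose (a point): end of the right clamp's nose, on its top face, 28 mm from the turning axis, at the other end from the tail; closed, it lies 17 mm in over the glass
- glue_stick: glue stick, white and green with a blue cap, standing upright on the bench a few centimetres in front of the printer's left (+y) front corner; 28 mm across, 95 mm high; origin: centre of its underside; not part of the job, leave it alone
- scraper: print scraper with a red handle, lying flat on the bench, 190 mm long; origin under its middle; not part of the job, leave it alone
- driver: screwdriver with a blue handle, lying on the bench, 170 mm long; origin under its middle; not part of the job, leave it alone
- bracket: small green printed L-bracket standing on the bench, 50 x 35 x 40 mm; origin: centre of its underside; not part of the job, leave it alone
- spray: white spray bottle of plate cleaner with a blue trigger head, standing on the bench, 70 mm across, 196 mm high; origin: centre of its underside; not part of the job, leave it alone
- nozzle_jar: squat jar of spare nozzles with a dark cap, standing on the bench, 52 mm across, 45 mm high; origin: centre of its underside; not part of the job, leave it alone
- cup_holder: finished black printed cup holder, a flat top with two round pockets, standing on the bench, 110 x 200 x 70 mm; origin: centre of its underside; not part of the job, leave it alone

How it is judged (in metres and radians):
On the way, in this order (a step that is already met when the one before it is completed fails the run):
1. the plate is fully home and square against the rear stops, both clamps still swung open (x of plate in the frame of plate_home above -0.005 m and angle between the x axis of plate and the x axis of plate_home, either way round below 0.03 rad and value of joint each of clamp_left, clamp_right above 0.7 rad), for 0.2 s.
2. both clamps are fully closed over the glass (value of joint each of clamp_left, clamp_right below 0.1 rad), for 0.2 s.
At the end, for the whole second after the job is handed in: The glass plate lies flat on the bed, its rear edge within 5 mm of the rear stops and within 1.7 degrees of square, and both clamps are closed to within 0.1 rad (6 degrees) of their stops; all at rest (all of step 2 and x of plate in the frame of plate_home above -0.005 m and angle between the x axis of plate and the x axis of plate_home, either way round below 0.03 rad and z of plate in the frame of plate_home between -0.003 and 0.003 m and y of plate in the frame of plate_home between -0.01 and 0.01 m and linear speed of plate below 0.01 m/s and velocity of joint clamp_left between -0.05 and 0.05 rad/s and velocity of joint clamp_right between -0.05 and 0.05 rad/s); the robot touches nothing.
It fails at once if the glass is lifted or tipped off the bed (z of plate in the frame of plate_home above 0.006 m or angle between plate's own z axis and vertical above 0.05 rad).
It fails at once if the glass is gripped or rammed (over 60 N from the fingers) (contact force between the fingers and plate above 60 N).
It fails at once if a bystander is pushed aside, lifted or knocked over (distance of any of glue_stick, scraper, driver, bracket, spray, nozzle_jar, cup_holder from where it was at the start of the episode above 0.02 m or angle between any of glue_stick, spray, nozzle_jar, bracket, cup_holder's own z axis and vertical above 0.5 rad).
It also fails if it takes over 53 s, if anything falls off the work surface, if the arm or the gripper's body presses on something with over 40 N, if the wrist force passes 120 N, or if a joint passes its speed limit or range.

### The arm

A 6-joint arm with a two-finger parallel gripper is mounted at the origin on the work surface. World frame = base frame: x ahead of the robot, y to its left, z up, the work surface at z = 0. Lengths are in mm, angles in rad, forces in N, time in s.
With the tool pointing down it reaches from about 275 to 750 mm from the base axis. Payload 10.2 kg.
Tool frame: the origin (TCP) lies between the finger pads; the fingertips stand 11 mm ahead of it and the grasp point (between the pads) lies 8 mm behind it; z points along the fingers, y is the line along which they close (so a half turn about z gives the same grasp; the last joint's range is limited). The gripper opens to 85 mm and grips with 20 to 120 N. Pads are 22 mm wide; open, the fingers measure 114 mm over their backs; the gripper's body (76 mm by 85 mm) begins 54 mm behind the grasp point. The pads swing forward as they close: fully open they stand 13 mm farther back than shut.
Start: joints at [1.045, 0.313, 1.498, -0, 1.331, -0.223], TCP at [156.565, 501.117, 221.594] pointing down, gripper open.
Joint ranges: [-2.94, 2.94], [-0.97, 2.17], [0.19, 2.56], [-1.23, 4.37], [0.02, 3.11], [-2.88, 2.88]. Speed limits (rad/s): [2.39, 2.39, 3.01, 3.14, 3.14, 3.14].

### API

Orientations are given as a unit quaternion [w, x, y, z].
In Python, from rig import sense, eyes, finish_job gives the robot as it stands.
- The arm moves only by the shell command python3 -m jog 'ROWS' [FORCE]. ROWS is JSON, a list of rows, each a list of 7 numbers: the shift along the tool's x, y, z in m, then the turn, a rotation vector about the tool's x, y, z in rad, then the finger opening in m, from 0 to 0.0854. In form: [[dx, dy, dz, rx, ry, rz, gripper], ...]. A call has 1 to 5 rows; each row shifts and turns the commanded pose from where the row before left it, along the tool's axes as they then stand; what a row does not reach is not made up. A row lasts 1/10 s, in which the tool goes at most 50 mm and 8.59 degrees, less where a joint would pass 70% of its speed; a pose out of reach is approached as far as the arm can. A call is refused whole if a number of a shift passes 0.05 or a number of a turn 0.15, either way. A call with a gripper value outside its range is refused whole. The fingers move at their own pace and stop on an object; FORCE is the grip in N (left out, the last holds). Time passes only in rows, so rows that do not move let the fingers close. It gives the time, the measured TCP pose, the force, the opening and the grip force at its end, in the units of the state.
- sense(): the state, without advancing time (a new reading comes with each control period).
- eyes.capture(name): name is "scene" or "top" or "wrist"; returns the picture (384x512x3 uint8, red, green, blue); there is no depth.
- eyes.calibration(name): a dict with "fx", "fy", "cx", "cy" (pixels), "dist" ([k1, k2, p1, p2, k3] as OpenCV has them; the pictures are not rectified), "cam_to_world" (4x4, takes a point from camera to world coordinates); the wrist camera has in their place "mount" (4x4, takes a point from camera to tool coordinates, whose origin is the TCP and whose axes are the flange's). Camera axes: x right, y down, z forward; pixel columns grow to the right and rows downward; lengths in mm; the calibration is good to about 2 mm. A picture is of the moment at which its call begins: read the wrist's pose just before it. calibration takes no time and is no camera call.
- finish_job(): hands the job in; it is judged then, once.
The state is a dict: "time_s": time; "joints": joint angles; "dq": joint speeds; "tau": joint torques, N m; "eef_pos": TCP position; "ee_rot": TCP orientation; "force": force on the tool from outside, world axes, zero at the start; "wrist_torque": the same for the moment, N m; "grip_width": opening from 0.0 (shut) to 1.0 (fully open); "grip_force": force on a finger pad.
Only numpy, scipy, OpenCV 4.12 (cv2) and the standard library are available. Lean on these libraries where they do the work, as an engineer would, in place of code of your own. Each camera call takes 0.05 s, during which the arm holds its last target. There are 200 camera calls.

## Working session

There is one attempt and no reset: what is moved stays moved. The work goes in short steps, Python scripts to look and compute and a shell command to move; the robot and the scene stay as the last step left them, time stands still between calls to the robot, and variables do not carry over. Pictures are saved under pics/ and viewed, at most 12 in all, crops included, and the job is handed in when it is done.

```bash
mkdir -p pics; ls; python3 - <<'E'
from rig import sense,eyes
import cv2
s=sense();print({k:s[k] for k in('time_s','eef_pos','ee_rot','force','grip_width')})
for n in('scene','top'):
    cv2.imwrite(f'pics/{n}0.png',eyes.capture(n)[:,:,::-1]);c=eyes.calibration(n);print(n,c)
print(eyes.calibration('wrist'))
E
```

```text
pics
{'time_s': 0.0, 'eef_pos': array([156.42524729, 500.86929164, 221.01920414]), 'ee_rot': array([-2.36095294e-04,  1.50823118e-01,  9.88560546e-01, -6.15584697e-04]), 'force': array([-0.00994187, -0.26331165, -0.5872904 ]), 'grip_width': 1.002178945268612}
scene {'fx': 392.05194420270993, 'fy': 392.05194420270993, 'cx': 255.3006809803173, 'cy': 187.14237869173715, 'dist': array([0.00580389, 0.        , 0.        , 0.        , 0.        ]), 'cam_to_world': array([[-5.52228603e-01,  5.73513250e-01, -6.05083565e-01,
         1.25815571e+03],
       [ 8.33658686e-01,  3.86432216e-01, -3.94567278e-01,
         4.64338436e+02],
       [ 7.53422098e-03, -7.22324507e-01, -6.91513226e-01,
         9.49745742e+02],
       [ 0.00000000e+00,  0.00000000e+00,  0.00000000e+00,
         1.00000000e+00]])}
top {'fx': 420.4635296611874, 'fy': 420.4635296611874, 'cx': 260.3603165685005, 'cy': 186.63965255187054, 'dist': array([0.04720886, 0.        , 0.        , 0.        , 0.        ]), 'cam_to_world': array([[-1.57599459e-02, -9.89966559e-01,  1.40420215e-01,
         3.68336292e+02],
       [-9.99848145e-01,  1.45587424e-02, -9.57757065e-03,
         6.13592869e+00],
       [ 7.43713292e-03, -1.40549834e-01, -9.90045672e-01,
         1.32160735e+03],
       [ 0.00000000e+00,  0.00000000e+00,  0.00000000e+00,
         1.00000000e+00]])}
{'fx': 271.49395986880097, 'fy': 271.49395986880097, 'cx': 250.93991133326415, 'cy': 196.46297322223822, 'dist': array([-0.03305459,  0.        ,  0.        ,  0.        ,  0.        ]), 'mount': array([[ 6.97477302e-04, -9.59633444e-01, -2.81252853e-01,
         7.19512978e+01],
       [ 9.99999755e-01,  6.87332608e-04,  1.34717828e-04,
        -8.90922565e-01],
       [ 6.40345238e-05, -2.81252878e-01,  9.59633688e-01,
        -1.53005726e+02],
       [ 0.00000000e+00,  0.00000000e+00,  0.00000000e+00,
         1.00000000e+00]])}
```

View pics/scene0.png

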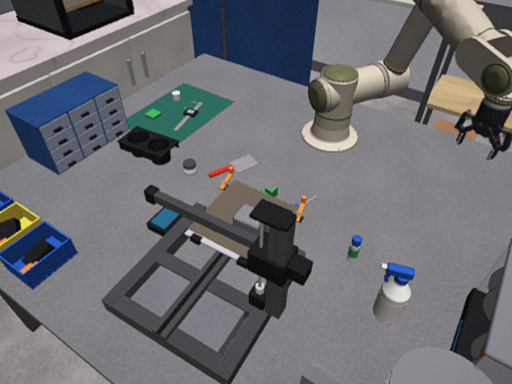

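View pics/top0.png

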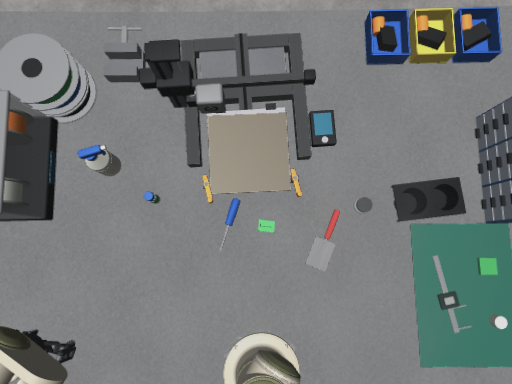

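The scene view shows the printer and its open clamps. In the top view the plate spans about (208-290, 110-194), with clamps at (208,188) and (296,182). The driver, bracket and scraper lie in front. Next I'll measure plate and clamps.

```bash
cat > h.py <<'E'
import numpy as np,cv2
from rig import sense,eyes
from scipy.spatial.transform import Rotation as R
def T():
    s=sense();q=s['ee_rot'];M=np.eye(4);M[:3,:3]=R.from_quat([q[1],q[2],q[3],q[0]]).as_matrix();M[:3,3]=s['eef_pos'];return M
def cam(n,tool=None):
    c=eyes.calibration(n);K=np.array([[c['fx'],0,c['cx']],[0,c['fy'],c['cy']],[0,0,1]])
    return K,np.array(c['dist']),(c['cam_to_world'] if tool is None else tool@c['mount'])
def cast(C,px,z):
    K,d,M=C;u=cv2.undistortPoints(np.float64(px).reshape(-1,1,2),K,d)[:,0]
    r=np.c_[u,np.ones(len(u))]@M[:3,:3].T;o=M[:3,3]
    return (o+r*((z-o[2])/r[:,2])[:,None])[:,:2]
def proj(C,P):
    K,d,M=C;W=np.linalg.inv(M)
    return cv2.projectPoints(np.float64(P).reshape(-1,1,3),cv2.Rodrigues(W[:3,:3])[0],W[:3,3],K,d)[0][:,0]
def orange(im):
    h=cv2.cvtColor(im,cv2.COLOR_RGB2HSV);return cv2.inRange(h,(8,140,110),(25,255,255))
E
python3 - <<'E'
from h import *
im=eyes.capture('top');C=cam('top')
m=orange(im)
for c in cv2.findContours(m,0,1)[0]:
    if cv2.contourArea(c)>20:
        x,y,w,h=cv2.boundingRect(c)
        if 100<y<260:
            r=cv2.boxPoints(cv2.minAreaRect(c)); print('clamp',cv2.boundingRect(c),cast(C,r,117).round(0).tolist())
b=im.astype(int);hs=cv2.cvtColor(im,cv2.COLOR_RGB2HSV);print(im[150,250],hs[150,250])
p=im[150,250].astype(int);m=(np.abs(b-p).max(2)<22).astype(np.uint8)
m=cv2.morphologyEx(m,cv2.MORPH_OPEN,np.ones((3,3)))
c=max(cv2.findContours(m,0,1)[0],key=cv2.contourArea);print(cv2.boundingRect(c))
r=cv2.boxPoints(cv2.minAreaRect(c));print(r.tolist(),cast(C,r,108).round(1).tolist())
q=cv2.approxPolyDP(c,6,True)[:,0];print(q.tolist(),cast(C,q,108).round(1).tolist())
cv2.imwrite('pics/crop.png',cv2.resize(im[90:220,180:320],None,fx=5,fy=4.6,interpolation=cv2.INTER_CUBIC)[:,:,::-1])
E
```

```text
clamp (291, 169, 11, 28) [[588.0, -92.0], [592.0, -108.0], [512.0, -124.0], [508.0, -108.0]]
clamp (8, 112, 9, 18) [[719.0, 722.0], [769.0, 722.0], [768.0, 701.0], [717.0, 701.0]]
[151 143 129] [ 19  37 151]
(0, 0, 512, 85)
[[-2.5717584698381913e-15, 0.0], [511.0, 0.0], [511.0, 84.0], [0.0, 84.0]] [[1119.9, 769.8], [1103.2, -777.9], [837.9, -756.2], [857.0, 756.2]]
[[0, 34], [59, 39], [54, 34], [67, 23], [44, 20], [71, 13], [82, 23], [86, 11], [95, 33], [93, 13], [105, 25], [112, 11], [139, 8], [152, 20], [148, 37], [199, 38], [207, 16], [224, 22], [228, 11], [248, 11], [245, 23], [249, 13], [279, 5], [292, 18], [287, 32], [311, 35], [304, 47], [323, 62], [312, 67], [325, 80], [331, 66], [333, 84], [330, 58], [340, 58], [339, 32], [352, 11], [363, 20], [361, 11], [384, 6], [511, 10], [511, 1], [0, 0], [0, 11], [8, 12]] [[1012.2, 764.5], [997.6, 592.6], [1013.3, 607.8], [1048.4, 570.8], [1057.5, 638.8], [1080.4, 560.0], [1048.6, 526.4], [1087.1, 515.6], [1016.9, 486.9], [1080.8, 494.5], [1042.5, 457.7], [1087.4, 437.8], [1097.2, 356.5], [1058.5, 316.7], [1004.1, 328.1], [1000.2, 174.0], [1070.8, 149.5], [1051.0, 97.7], [1086.5, 85.1], [1085.9, 23.8], [1047.2, 33.4], [1079.4, 20.8], [1104.3, -71.9], [1061.6, -110.9], [1016.6, -94.5], [1005.9, -167.6], [967.8, -145.2], [919.2, -201.4], [903.9, -167.7], [862.3, -205.6], [906.1, -225.2], [849.4, -229.2], [931.5, -223.1], [931.0, -253.4], [1014.0, -253.4], [1081.1, -295.6], [1051.2, -328.0], [1080.5, -323.1], [1095.1, -394.1], [1071.1, -775.4], [1100.0, -777.6], [1119.9, 769.8], [1084.9, 768.1], [1082.0, 744.8]]
```

View pics/crop.png

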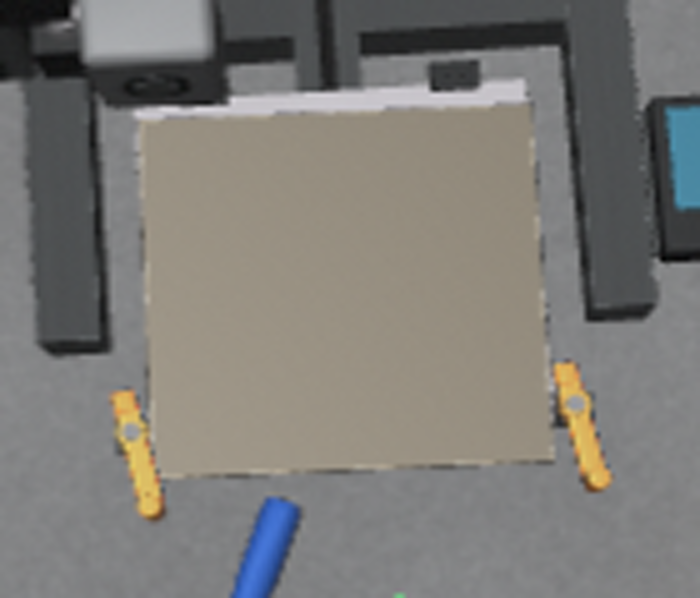

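The crop shows grey pivot dots at crop pixels (131,432) and (575,403), tab ends at (152,511) and (600,481), and plate corners at (140,120), (528,104), (553,460) and (160,478). I'll convert these to world positions.

```bash
python3 - <<'E'
from h import *
C=cam('top')
f=lambda p:np.array(p)/[5,130*4.6/130]+[180,90]-[.4,.4]
pv=cast(C,f([(131,432),(575,403)]),124)
tb=cast(C,f([(152,511),(600,481)]),137.5)
pl=cast(C,f([(140,120),(528,104),(553,460),(160,478)]),108)
print('piv',pv.round(1),'tab',tb.round(1),'plate',pl.round(1))
ey=pv[0]-pv[1];print('sep',np.linalg.norm(ey));ey/=np.linalg.norm(ey);ex=np.array([ey[1],-ey[0]])
print('yaw',np.degrees(np.arctan2(ex[1],ex[0])))
# pivot x in printer: plate_home front edge +15; bed_front=-110; home front edge=-117.5 -> pivot -102.5
o=pv.mean(0)+102.5*ex;print('origin',o)
loc=lambda p:np.c_[(p-o)@ex,(p-o)@ey].round(1)
print('plate local',loc(pl),'tabs',loc(tb),loc(pv))
e=pl[0]-pl[3];g=pl[3]-pl[2];print(np.degrees([np.arctan2(e[1],e[0]),np.arctan2(-g[0],g[1])]))
for i,sg in((0,1),(1,-1)):
    d=tb[i]-pv[i];print(np.linalg.norm(d),np.arctan2(-d@ex,sg*(d@ey)))
E
```

```text
piv [[ 549.6  151.2]
 [ 564.2 -104.7]] tab [[ 498.3  137.6]
 [ 513.1 -116.3]] plate [[756.1 148.1]
 [763.9 -83.3]
 [530.5 -92.4]
 [522.4 136.3]]
sep 256.3913078763496
yaw 3.277476795192631
origin [659.2411015   29.12350711]
plate local [[ 103.5  113.3]
 [  98.  -118.3]
 [-135.5 -114. ]
 [-130.5  114.8]] tabs [[-154.5  117.5]
 [-154.2 -136.9]] [[-102.5  128.2]
 [-102.5 -128.2]]
[2.89272281 2.02561455]
53.07667311447483 1.772798527066934
52.46583847985141 1.4048088375157728
```

```bash
python3 -m jog '[[0,0,0,0,0,-0.072,0],[0,0,0,0,0,-0.072,0],[0,0,0,0,0,-0.072,0],[0,0,0,0,0,-0.072,0],[0,0,0,0,0,-0.072,0]]' 20
python3 -m jog '[[-0.02,-0.033,0,0,0,0,0],[-0.02,-0.033,0,0,0,0,0],[-0.02,-0.033,0,0,0,0,0],[-0.02,-0.033,0,0,0,0,0],[-0.02,-0.033,0,0,0,0,0]]' >/dev/null
python3 -m jog '[[-0.02,-0.033,0,0,0,0,0],[-0.02,-0.033,0,0,0,0,0],[-0.02,-0.033,0,0,0,0,0],[-0.02,-0.033,0,0,0,0,0],[-0.02,-0.033,0,0,0,0,0]]'  >/dev/null
python3 -m jog '[[-0.02,-0.033,0,0,0,0,0],[-0.02,-0.033,0,0,0,0,0],[-0.02,-0.033,0,0,0,0,0],[-0.02,-0.033,0,0,0,0,0],[-0.02,-0.033,0,0,0,0,0]]' 
python3 -m jog '[[0,0,0,0,0,0,0],[0,0,0,0,0,0,0]]'
python3 - <<'E'
from h import *
M=T();print(M[:3,3],np.degrees(np.arctan2(M[1,0],M[0,0])),sense()['force'])
im=eyes.capture('wrist');cv2.imwrite('pics/w1.png',im[:,:,::-1])
E
```

```text
time_s: 0.65
eef_pos: [156.5, 501.0, 221.3]
ee_rot: [-0.0, -0.03, 1.0, -0.0]
force: [0.6, -0.3, 0.5]
grip_width: 0.141
grip_force: 0.0
time_s: 2.15
eef_pos: [485.0, 22.6, 221.5]
ee_rot: [-0.0, -0.028, 1.0, 0.0]
force: [-0.5, 0.1, 1.6]
grip_width: -0.002
grip_force: 0.0
time_s: 2.35
eef_pos: [484.2, 23.8, 221.1]
ee_rot: [-0.001, -0.028, 1.0, 0.0]
force: [0.6, 0.4, -0.0]
grip_width: -0.001
grip_force: 0.0
[484.19745707  23.83439358 221.14930763] -176.79465814471018 [ 0.60851359  0.38345179 -0.04580794]
```

View pics/w1.png

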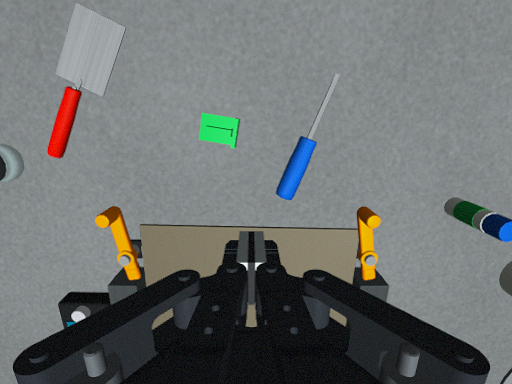

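The wrist view shows the plate's front edge from (140,225) to (357,229). The clamp tabs' tops are near (103,221) and (373,221), and the pivots near (124,258) and (369,258). I'll refine from this.

```bash
python3 - <<'E'
from h import *
C=cam('wrist',T())
im=cv2.imread('pics/w1.png')
pv=cast(C,[(369,259),(124,259)],123.5);tb=cast(C,[(373,221),(103,221)],137.5);fe=cast(C,[(350,229),(148,225)],108)
print('piv',pv,'tab',tb,'edge',fe)
ey=pv[0]-pv[1];print(np.linalg.norm(ey));ey/=np.linalg.norm(ey);ex=np.array([ey[1],-ey[0]]);o=pv.mean(0)+102.5*ex
print('yaw',np.degrees(np.arctan2(ex[1],ex[0])),'o',o)
loc=lambda p:np.c_[(p-o)@ex,(p-o)@ey].round(1)
print(loc(tb),loc(fe),loc(T()[:3,3][None,:2]))
for i,sg in((0,1),(1,-1)):
    d=tb[i]-pv[i];print(np.linalg.norm(d),np.arctan2(-d@ex,sg*(d@ey)))
E
```

```text
piv [[ 545.82914955  150.65687592]
 [ 560.591138   -104.18940103]] tab [[ 498.47362049  139.75098773]
 [ 513.21334122 -114.22351372]] edge [[519.64932334 131.64658829]
 [527.45075491 -82.8891554 ]]
255.27346352247875
yaw 3.3151575569194875 o [655.53861547  29.16112134]
[[-150.4  119.5]
 [-150.4 -134.9]] [[-129.7  110.2]
 [-134.4 -104.5]] [[-171.6    5.3]]
48.59510808645573 1.7392874010360264
48.42870063229573 1.4199513947469886
```

```bash
python3 -m jog '[[0,-0.005,0.035,0,0,0,0],[0,0,0.04,0,0,0,0],[0,0,0.038,0,0,0,0],[0,0,0,0,0,0,0],[-0.01,0,0,0,0,0,0]]'
python3 -m jog '[[-0.01,0,0,0,0,0,0],[-0.004,0,0,0,0,0,0],[-0.002,0,0,0,0,0,0],[0,0,0,0,0,0,0]]'
python3 -m jog '[[-0.002,0,0,0,0,0,0],[-0.002,0,0,0,0,0,0],[-0.002,0,0,0,0,0,0],[0,0,0,0,0,0,0]]'
```

```text
time_s: 2.9
eef_pos: [494.6, 20.4, 109.8]
ee_rot: [-0.0, -0.029, 1.0, 0.0]
force: [0.6, -0.3, 0.4]
grip_width: -0.001
grip_force: 0.0
time_s: 3.3
eef_pos: [511.0, 20.6, 109.1]
ee_rot: [0.0, -0.029, 1.0, -0.0]
force: [-0.6, -0.3, -1.1]
grip_width: -0.001
grip_force: 0.0
time_s: 3.7
eef_pos: [516.8, 20.9, 108.6]
ee_rot: [0.0, -0.029, 1.0, 0.0]
force: [-1.5, 0.5, -0.7]
grip_width: -0.001
grip_force: 0.0
```

```bash
for i in 1 2 3; do python3 -m jog '[[-0.001,0,0,0,0,0,0],[-0.001,0,0,0,0,0,0],[-0.001,0,0,0,0,0,0],[-0.001,0,0,0,0,0,0]]' | grep -E 'eef|force: \['; done
```

```text
eef_pos: [520.7, 21.1, 108.6]
force: [-1.0, -0.0, 1.0]
eef_pos: [524.7, 21.4, 108.6]
force: [-1.1, -0.3, 0.1]
eef_pos: [528.7, 21.6, 108.6]
force: [-0.6, 0.5, -0.5]
```

```bash
python3 - <<'E'
from h import *
w=eyes.capture('wrist')[180:300,90:400];t=eyes.capture('top')[90:220,180:320]
cv2.imwrite('pics/c2.png',np.vstack([cv2.resize(w,(620,240)),cv2.resize(t,(620,360),interpolation=2)])[:,:,::-1])
E
```

```text
(no output)
```

View pics/c2.png

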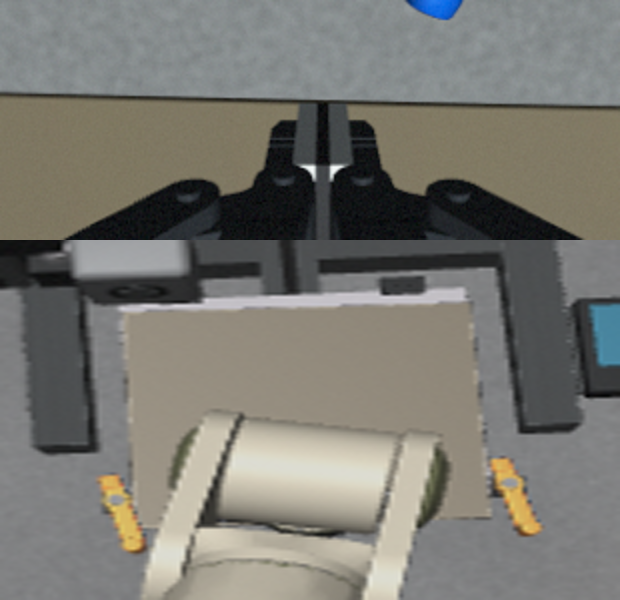

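```bash
python3 - <<'E'
from h import *
M=T();C=cam('wrist',M)
for p in [(0,0,11),(11,0,11),(-11,0,11),(0,0,0),(11,0,0),(11,0,-20)]:
    print(p,proj(C,(M@[*p,1])[:3]).round(1), (proj(C,(M@[*p,1])[:3])-[90,180])*2)
print(cast(C,[(90,180+95/2),(400,180+107/2),(251,180+50)],108))
E
```

```text
(0, 0, 11) [[251.9 231.9]] [[323.84075663 103.76884728]]
(11, 0, 11) [[252.  216.1]] [[323.90011804  72.2320438 ]]
(-11, 0, 11) [[251.9 247.1]] [[323.78306598 134.18146145]]
(0, 0, 0) [[252.  239.1]] [[323.96708192 118.26571767]]
(11, 0, 0) [[252.  222.5]] [[324.03290631  84.99242877]]
(11, 0, -20) [[252.2 236.5]] [[324.32348511 112.9356398 ]]
[[527.25830915 -78.72294138]
 [520.124389   113.19988851]
 [522.9027649   20.66246711]]
```

The fingertips seem to be hovering over the glass, since the plate hasn't moved and there's no force. I'll back off, go lower and come in again.

```bash
python3 -m jog '[[0,0,-0.003,0,0,0,0],[0.02,0,0,0,0,0,0],[0.02,0,0,0,0,0,0],[0,0,0.018,0,0,0,0],[0,0,0,0,0,0,0]]'
python3 - <<'E'
from h import *
w=eyes.capture('wrist')[150:300,120:380]
s=eyes.capture('scene')[150:260,190:340]
cv2.imwrite('pics/c3.png',np.vstack([cv2.resize(w,(520,300)),cv2.resize(s,(520,300),interpolation=2)])[:,:,::-1])
E
```

```text
time_s: 5.5
eef_pos: [487.6, 19.5, 92.6]
ee_rot: [-0.001, -0.029, 1.0, 0.0]
force: [-0.4, -0.1, -0.5]
grip_width: 0.005
grip_force: 0.0
```

View pics/c3.png

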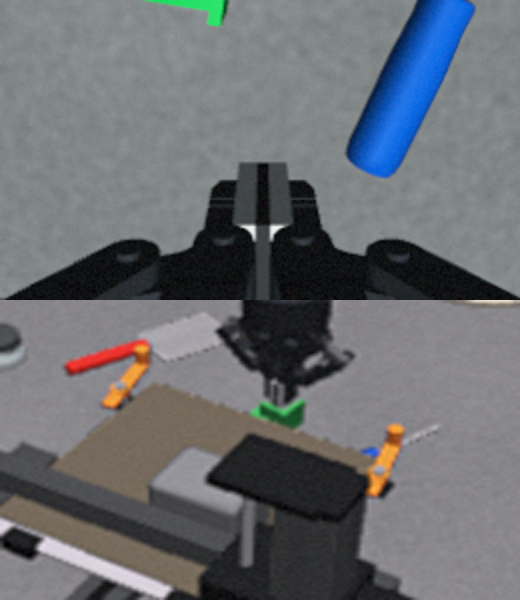

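```bash
python3 - <<'E'
from h import *
M=T();C=cam('scene')
for z in (-20,-10,0,11,20): print(z,((proj(C,(M@[0,0,z,1])[:3])-[190,150])*[520/150,300/110]+[0,300]).round(0))
Cw=cam('wrist',M)
for p in [(11,0,11),(7,0,11),(0,0,11),(11,0,0),(11,0,-8),(-11,0,0)]: print(p,((proj(Cw,(M@[*p,1])[:3])-[120,150])*2).round(0))
E
```

```text
-20 [[279. 393.]]
-10 [[279. 399.]]
0 [[279. 406.]]
11 [[278. 412.]]
20 [[278. 418.]]
(11, 0, 11) [[264. 132.]]
(7, 0, 11) [[264. 144.]]
(0, 0, 11) [[264. 164.]]
(11, 0, 0) [[264. 145.]]
(11, 0, -8) [[264. 155.]]
(-11, 0, 0) [[264. 210.]]
```

```bash
python3 -m jog '[[0,0,0.012,0,0,0,0],[-0.01,0.003,0,0,0,0,0],[-0.008,0,0,0,0,0,0],[0,0,0,0,0,0,0]]'| grep -E 'eef|force: \['
for i in 1 2 3; do python3 -m jog '[[-0.001,0,0,0,0,0,0],[-0.001,0,0,0,0,0,0],[-0.001,0,0,0,0,0,0],[-0.001,0,0,0,0,0,0]]' | grep -E 'eef|force: \['; done
```

```text
eef_pos: [507.8, 23.4, 81.8]
force: [-0.1, -0.9, -1.0]
eef_pos: [510.5, 23.6, 81.7]
force: [-0.5, -0.8, -0.4]
eef_pos: [513.4, 23.8, 81.5]
force: [-7.5, -0.8, 5.1]
eef_pos: [517.3, 24.1, 81.5]
force: [-7.2, -0.5, 3.6]
```

Contact came at TCP x≈512, with about 7 N as it slides. I'll carry on to the stops.

```bash
for i in 1 2 ; do python3 -m jog '[[-0.001,0,0,0,0,0,0],[-0.001,0,0,0,0,0,0],[-0.001,0,0,0,0,0,0],[-0.001,0,0,0,0,0,0]]' | grep -E 'eef|force: \['; done
for i in 1 2 3; do python3 -m jog '[[-0.001,0,0,0,0,0,0],[-0.0005,0,0,0,0,0,0]]' | grep -E 'eef|force: \['; done
```

```text
eef_pos: [521.3, 24.4, 81.5]
force: [-7.5, -0.4, 5.6]
eef_pos: [525.3, 24.6, 81.5]
force: [-7.2, -0.3, 5.1]
eef_pos: [526.8, 24.7, 81.5]
force: [-7.2, -0.9, 4.8]
eef_pos: [528.2, 24.7, 81.5]
force: [-9.2, -0.2, 5.7]
eef_pos: [528.4, 24.8, 81.4]
force: [-16.3, -2.2, 11.3]
```

```bash
for i in 1 2 ; do python3 -m jog '[[-0.001,0,0,0,0,0,0],[0,0,0,0,0,0,0]]' | grep -E 'eef|force: \['; done
python3 -m jog '[[0.01,0,0,0,0,0,0],[0.01,0,0,0,0,0,0],[0,0,0,0,0,0,0]]' | grep -E 'eef|force: \['
python3 - <<'E'
from h import *
t=eyes.capture('top')[90:220,180:320];w=eyes.capture('wrist');
cv2.imwrite('pics/c4.png',np.vstack([cv2.resize(t,(700,598),interpolation=2)])[:,:,::-1])
E
```

```text
eef_pos: [528.5, 24.8, 81.4]
force: [-19.9, -3.6, 13.1]
eef_pos: [528.6, 24.8, 81.3]
force: [-24.8, -3.4, 16.2]
eef_pos: [512.3, 23.8, 81.6]
force: [0.3, 0.0, -0.1]
```

View pics/c4.png

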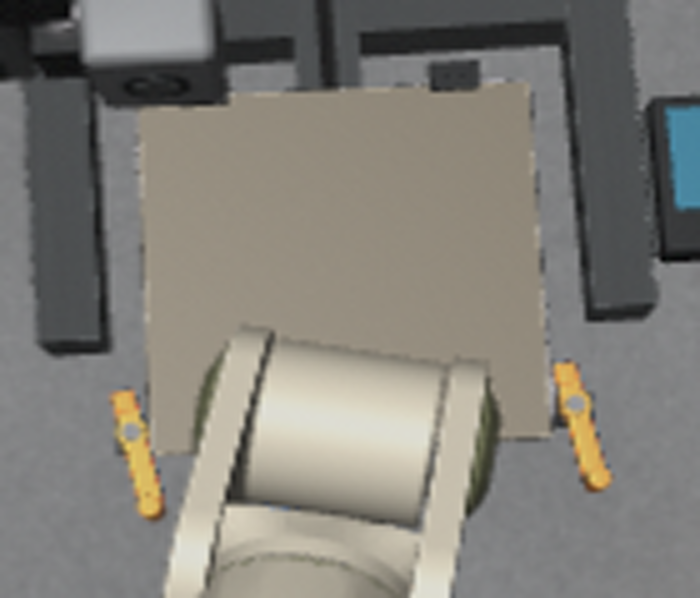

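The plate now covers the white rear strip. Its front corners are at crop pixels (157,454) and (550,437), and its rear corners at (140,107) and (530,83). Checking numerically.

```bash
python3 - <<'E'
from h import *
C=cam('top')
f=lambda p:np.array(p)/[5,4.6]+[179.6,89.6]
pl=cast(C,f([(140,107),(530,83),(550,437),(157,454)]),108)
o=np.array([658,29.1]);a=np.radians(3.3);ex=np.array([np.cos(a),np.sin(a)]);ey=np.array([-ex[1],ex[0]])
print(np.c_[(pl-o)@ex,(pl-o)@ey].round(1))
print(np.c_[[T()[:2,3]-o]]@np.c_[ex,ey])
im=eyes.capture('top');g=im.astype(int)
m=((np.abs(g-[151,143,129]).max(2)<25)&(g[:,:,0]-g[:,:,2]>12)).astype(np.uint8)[90:220,180:320]
def line(pts):
    vx,vy,x,y=cv2.fitLine(np.float32(pts),cv2.DIST_HUBER,0,.01,.01).ravel();q=np.array([[x-20*vx,y-20*vy],[x+20*vx,y+20*vy]])+[180,90]
    d=np.diff(cast(C,q,108),axis=0)[0];return np.degrees(np.arctan2(d[1],d[0]))
# per-row left/right extents, per-col top
rows=range(35,85);print('L',line([(np.flatnonzero(m[r])[0],r) for r in rows]),'R',line([(np.flatnonzero(m[r])[-1],r) for r in rows]))
print('rear',line([(c,np.flatnonzero(m[:,c])[0]) for c in list(range(48,84))+list(range(98,104))]))
E
```

```text
[[ 113.5  112.7]
 [ 113.2 -120.7]
 [-119.5 -113.4]
 [-113.8  115.7]]
[[-144.68192296    2.90794256]]
L -177.6273872540978 R -177.87640808821718
rear -88.17440708853962
```

```bash
python3 -m jog '[[0,-0.032,0,0,0,0,0],[0,-0.032,0,0,0,0,0],[-0.008,0,0,0,0,0,0],[0,0,0,0,0,0,0]]'| grep -E 'eef|force: \['
for i in 1 2 3 4 5; do python3 -m jog '[[-0.001,0,0,0,0,0,0],[-0.001,0,0,0,0,0,0]]' | grep -E 'eef|force: \['; done
```

```text
eef_pos: [525.5, -40.1, 81.5]
force: [0.2, -0.3, 0.1]
eef_pos: [526.5, -38.8, 81.5]
force: [-0.9, 0.7, 0.1]
eef_pos: [528.6, -39.1, 81.6]
force: [1.4, 0.3, 0.8]
eef_pos: [530.5, -39.3, 81.6]
force: [-5.0, -0.4, 1.3]
eef_pos: [530.9, -39.4, 81.5]
force: [-13.2, -4.1, 6.8]
eef_pos: [531.7, -39.7, 81.4]
force: [-20.3, -7.4, 11.7]
```

```bash
for i in 1 2 3; do python3 -m jog '[[-0.001,0,0,0,0,0,0],[-0.0005,0,0,0,0,0,0]]' | grep -E 'eef|force: \['; done
```

```text
eef_pos: [532.1, -39.8, 81.3]
force: [-26.5, -7.5, 15.7]
eef_pos: [532.5, -39.9, 81.3]
force: [-34.0, -9.5, 19.0]
eef_pos: [532.8, -40.0, 81.2]
force: [-39.6, -11.0, 22.9]
```

```bash
python3 -m jog '[[0.015,0,0,0,0,0,0],[0.008,0.04,0,0,0,0,0],[0,0.045,0,0,0,0,0],[0,0.045,0,0,0,0,0],[-0.006,0,0,0,0,0,0]]'| grep -E 'eef|force: \['
for i in 1 2 3 4 5; do python3 -m jog '[[-0.001,0,0,0,0,0,0],[-0.001,0,0,0,0,0,0]]' | grep -E 'eef|force: \['; done
```

```text
eef_pos: [513.6, 94.2, 81.7]
force: [0.7, 0.3, 0.1]
eef_pos: [516.9, 89.2, 81.5]
force: [0.4, -0.4, 0.2]
eef_pos: [518.8, 89.2, 81.6]
force: [-0.3, -0.4, 0.9]
eef_pos: [520.7, 89.9, 81.6]
force: [0.4, 0.4, -0.3]
eef_pos: [522.7, 90.3, 81.6]
force: [0.0, 0.7, -0.6]
eef_pos: [524.7, 90.5, 81.6]
force: [0.4, 0.1, -0.7]
```

```bash
for i in 1 2 3 4; do python3 -m jog '[[-0.001,0,0,0,0,0,0],[-0.0005,0,0,0,0,0,0]]' | grep -E 'eef|force: \['; done
```

```text
eef_pos: [526.2, 90.6, 81.6]
force: [-0.2, -0.7, 0.0]
eef_pos: [526.4, 90.6, 81.5]
force: [-9.9, -1.2, 5.6]
eef_pos: [526.5, 90.7, 81.4]
force: [-15.9, -2.6, 11.7]
eef_pos: [526.6, 90.7, 81.3]
force: [-25.4, -4.3, 16.1]
```

```bash
python3 -m jog '[[0.015,0,0,0,0,0,0],[0.015,0,0,0,0,0,0],[0,0,0,0,0,0,0]]' | grep -E 'eef|force: \['
python3 - <<'E'
from h import *
C=cam('top');im=eyes.capture('top')[20:215,120:350]
g=cv2.cvtColor(cv2.resize(im,None,fx=4,fy=4,interpolation=2),cv2.COLOR_RGB2GRAY)
L=cv2.createLineSegmentDetector().detect(g)[0][:,0].reshape(-1,2,2)
for s in L:
    n=np.linalg.norm(s[1]-s[0])/4
    if n<30: continue
    p=(s+.5)/4-.5+[120,20];w=cast(C,p,108 );d=w[1]-w[0];a=np.degrees(np.arctan2(d[1],d[0]));a=(a+45)%90-45
    if abs(a)<8: print(p.round(0).tolist(),w.mean(0).round(0),round(n),round(a,2))
E
```

```text
eef_pos: [499.6, 89.2, 81.6]
force: [1.8, 0.2, 0.6]
[[244.0, 214.0], [247.0, 172.0]] [523.  39.] 43 -4.28
[[297.0, 159.0], [291.0, 99.0]] [ 712. -108.] 60 3.21
[[291.0, 99.0], [251.0, 102.0]] [800. -43.] 40 3.11
[[199.0, 110.0], [202.0, 166.0]] [689. 170.] 55 3.28
[[235.0, 50.0], [199.0, 52.0]] [959. 119.] 36 3.23
[[283.0, 46.0], [248.0, 49.0]] [967. -27.] 35 3.25
[[180.0, 40.0], [234.0, 36.0]] [1000.  150.] 54 3.66
[[247.0, 35.0], [299.0, 32.0]] [1011.  -52.] 52 2.87
[[251.0, 97.0], [292.0, 94.0]] [817. -44.] 41 3.19
[[242.0, 75.0], [239.0, 34.0]] [946.  49.] 41 3.16
[[302.0, 82.0], [245.0, 86.0]] [851. -51.] 57 3.21
[[242.0, 34.0], [245.0, 75.0]] [946.  40.] 41 3.21
```

```bash
python3 - <<'E'
from h import *
C=cam('top');im=eyes.capture('top');x0,y0,F=185,95,6
cr=cv2.resize(im[y0:210,x0:315],None,fx=F,fy=F,interpolation=2)
cv2.imwrite('pics/c5.png',cr[:,:,::-1])
lab=cv2.cvtColor(cr,cv2.COLOR_RGB2LAB).astype(int);m=((lab[:,:,2]>131)&(lab[:,:,0]>110)&(lab[:,:,2]<148)).astype(np.uint8)
m=cv2.morphologyEx(m,cv2.MORPH_OPEN,np.ones((15,15)))
def line(pts):
    pts=np.float32(pts);vx,vy,x,y=cv2.fitLine(pts,cv2.DIST_HUBER,0,.01,.01).ravel()
    q=(np.array([[x-100*vx,y-100*vy],[x+100*vx,y+100*vy]])+.5)/F-.5+[x0,y0]
    w=cast(C,q,108);d=w[1]-w[0];a=np.degrees(np.arctan2(d[1],d[0]));return w.mean(0).round(1),round((a+45)%90-45,2)
H,W=m.shape;ys=range(120,380)
print(line([(np.flatnonzero(m[r])[0],r) for r in ys]),line([(np.flatnonzero(m[r])[-1],r) for r in ys]))
xs=list(range(230,310))+list(range(400,440))
print('rear',line([(c,np.flatnonzero(m[:,c])[0]) for c in xs]))
for xs in(range(170,210),range(370,430)):print('front',line([(c,np.flatnonzero(m[:,c])[-1]) for c in xs]))
E
```

```text
(array([693.8, 148.5]), np.float64(2.81)) (array([686.8, -86.6]), np.float64(2.84))
rear (array([775.9,  42.1]), np.float64(2.81))
front (array([475.9, 123.7]), np.float64(-0.9))
front (array([559.8,  22.7]), np.float64(25.65))
```

View pics/c5.png

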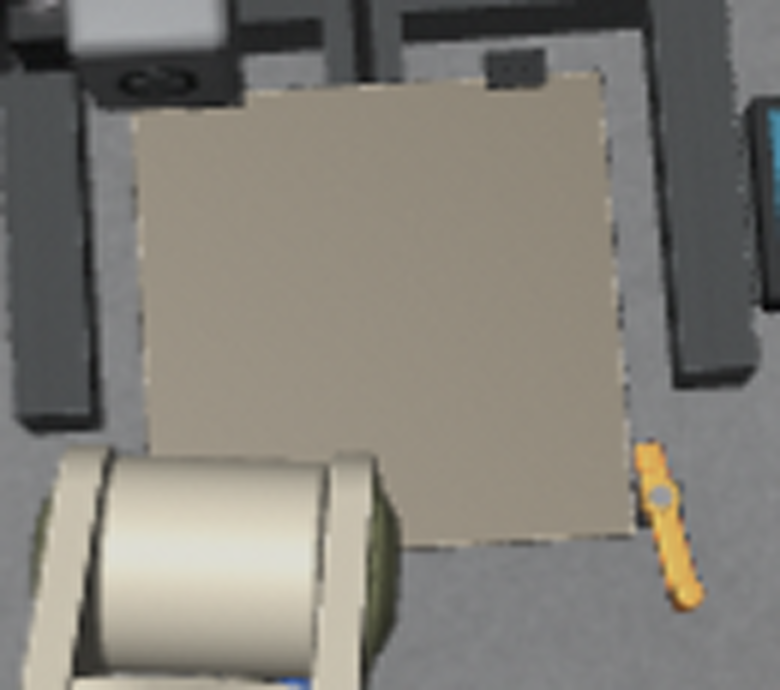

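The plate is home: three edges give a yaw of 2.8° against the frame's 3.2°, so skew is about 0.4°, and the right rear clip overlaps the glass. Now the left clamp.

```bash
python3 -m jog '[[0,0,-0.028,0,0,0,0],[0,0.02,0,0,0,0,0],[0,0.01,0,0,0,0,0],[0,0.005,0,0,0,0,0],[0.001,0.005,0,0,0,0,0]]'| grep -E 'eef|force: \['
python3 -m jog '[[0.002,0.006,0,0,0,0,0],[0.001,0.006,0,0,0,0,0],[0,0.006,0,0,0,0,0]]'| grep -E 'eef|force: \['
python3 - <<'E'
from h import *
M=T();d=M[:2,3]-[657,29.1];a=np.radians(3.25);print(d@[np.cos(a),np.sin(a)],d@[-np.sin(a),np.cos(a)])
cv2.imwrite('pics/c6.png',eyes.capture('wrist')[:,:,::-1])
E
```

```text
eef_pos: [497.5, 129.1, 109.2]
force: [1.2, -0.6, 0.2]
eef_pos: [493.2, 147.1, 109.5]
force: [0.4, -1.2, -0.1]
-156.81908905537895 127.0643296816861
```

View pics/c6.png

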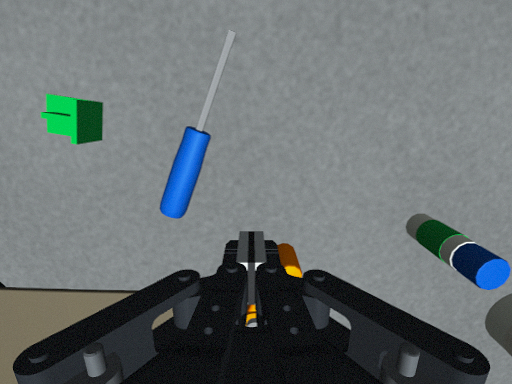

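The tab sits just outside the fingers at (288,258) and is being pushed round. I'll continue along the arc.

```bash
python3 -m jog '[[-0.001,0.006,0,0,0,0,0],[-0.002,0.006,0,0,0,0,0],[-0.002,0.005,0,0,0,0,0],[-0.004,0.006,0,0,0,0,0],[-0.004,0.006,0,0,0,0,0]]'| grep -E 'eef|force: \['
python3 -m jog '[[-0.004,0.006,0,0,0,0,0],[-0.006,0.005,0,0,0,0,0],[-0.006,0.004,0,0,0,0,0],[-0.004,0.002,0,0,0,0,0]]'| grep -E 'eef|force: \['
for i in 1 2 3; do python3 -m jog '[[-0.002,0.001,0,0,0,0,0],[-0.001,0,0,0,0,0,0]]'| grep -E 'eef|force: \['; done
```

```text
eef_pos: [504.9, 177.1, 109.5]
force: [-1.4, -1.2, -0.2]
eef_pos: [524.1, 195.1, 109.5]
force: [-1.7, -1.4, 0.2]
eef_pos: [526.7, 196.0, 109.5]
force: [-1.3, 0.9, 0.3]
eef_pos: [528.7, 196.8, 109.3]
force: [-7.5, -1.2, 3.2]
eef_pos: [529.4, 197.2, 109.0]
force: [-20.3, -7.9, 8.6]
```

```bash
python3 -m jog '[[0.02,0,0,0,0,0,0],[0.018,-0.01,0,0,0,0,0],[0,-0.045,0,0,0,0,0],[0,-0.045,0,0,0,0,0],[0,-0.045,0,0,0,0,0]]'| grep -E 'eef|force: \['
python3 -m jog '[[0,-0.045,0,0,0,0,0],[0,-0.045,0,0,0,0,0],[0,-0.035,0,0,0,0,0],[0,-0.015,0,0,0,0,0],[0,0,0,0,0,0,0]]'| grep -E 'eef|force: \['
python3 - <<'E'
from h import *
M=T();d=M[:2,3]-[657,29.1];a=np.radians(3.25);print(d@[np.cos(a),np.sin(a)],d@[-np.sin(a),np.cos(a)])
cv2.imwrite('pics/c7.png',np.hstack([eyes.capture('wrist')[:,:,::-1],cv2.resize(eyes.capture('top')[140:220,190:250],(288,384))[:,:,::-1]]))
E
```

```text
eef_pos: [503.0, 49.7, 110.0]
force: [0.4, -0.8, -0.7]
eef_pos: [511.1, -89.9, 109.7]
force: [0.5, -0.7, 0.4]
-152.42789377023504 -110.54033931804511
```

View pics/c7.png

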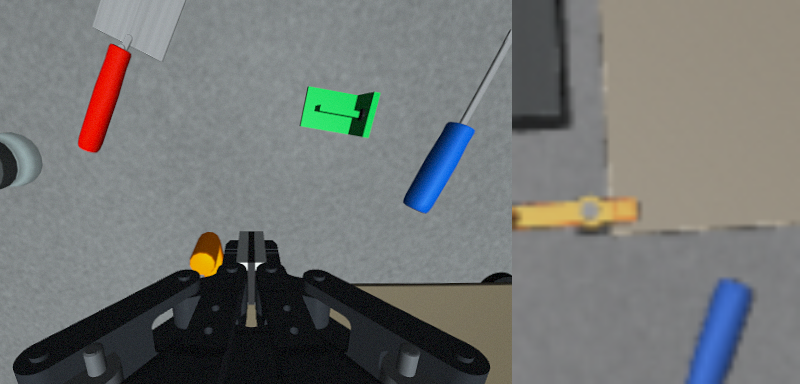

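The left clamp is closed with its nose over the glass, and the right tab is at (208,255), just outside the fingers. Pushing the right clamp round the same way.

```bash
python3 -m jog '[[0.001,-0.006,0,0,0,0,0],[0.001,-0.006,0,0,0,0,0],[0.001,-0.006,0,0,0,0,0],[-0.001,-0.006,0,0,0,0,0],[-0.001,-0.006,0,0,0,0,0]]'| grep -E 'eef|force: \['
python3 -m jog '[[-0.002,-0.006,0,0,0,0,0],[-0.004,-0.006,0,0,0,0,0],[-0.004,-0.006,0,0,0,0,0],[-0.004,-0.006,0,0,0,0,0],[-0.006,-0.005,0,0,0,0,0]]'| grep -E 'eef|force: \['
python3 -m jog '[[-0.006,-0.004,0,0,0,0,0],[-0.004,-0.002,0,0,0,0,0],[-0.002,-0.001,0,0,0,0,0]]'| grep -E 'eef|force: \['
for i in 1 2; do python3 -m jog '[[-0.001,0,0,0,0,0,0],[-0.001,0,0,0,0,0,0]]'| grep -E 'eef|force: \['; done
```

```text
eef_pos: [511.6, -119.0, 109.6]
force: [-0.5, 1.5, 0.5]
eef_pos: [533.5, -146.9, 109.5]
force: [-0.2, 1.8, -0.7]
eef_pos: [546.0, -152.9, 109.5]
force: [-0.0, 0.1, 0.3]
eef_pos: [547.6, -152.7, 109.6]
force: [-2.8, -1.7, -1.1]
eef_pos: [548.2, -152.8, 109.4]
force: [-12.2, -3.9, 3.3]
```

```bash
python3 -m jog '[[-0.001,0,0,0,0,0,0],[-0.001,0,0,0,0,0,0]]'| grep -E 'eef|force: \['
python3 -m jog '[[0.02,0,0,0,0,0,0],[0.03,0,0,0,0,0,0],[0.04,0,-0.02,0,0,0,0],[0.04,0,-0.02,0,0,0,0],[0.04,0,-0.02,0,0,0,0]]'| grep -E 'eef|force: \['
python3 -m jog '[[0.03,0.03,0,0,0,0,0],[0,0,0,0,0,0,0],[0,0,0,0,0,0,0]]'| grep -E 'time|eef|force: \['
python3 - <<'E'
from h import *
cv2.imwrite('pics/c8.png',cv2.resize(eyes.capture('top')[90:220,180:320],(700,598),interpolation=2)[:,:,::-1])
E
```

```text
eef_pos: [548.8, -152.8, 109.3]
force: [-20.5, -4.9, 7.5]
eef_pos: [380.6, -161.8, 170.3]
force: [-0.1, -1.0, 0.7]
time_s: 20.3
eef_pos: [350.5, -133.9, 170.2]
force: [0.4, 0.0, 0.4]
```

View pics/c8.png

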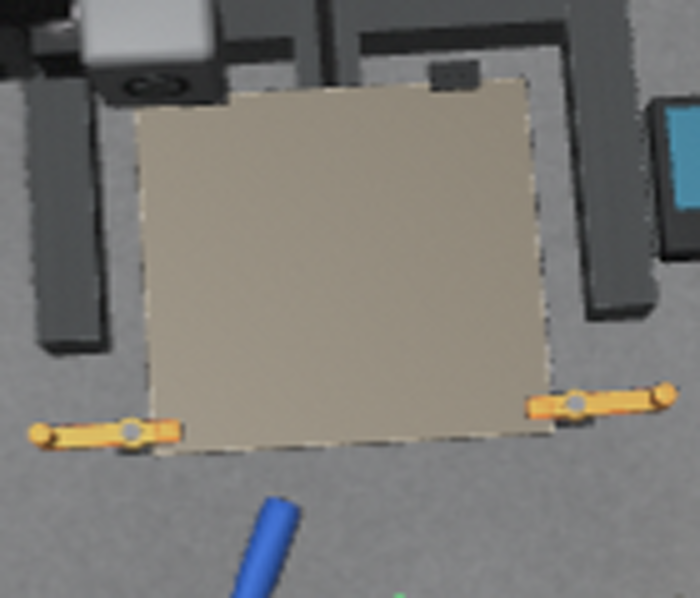

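Both clamps lie straight across at (40..180,433) and (530..670,400) with their noses over the glass, the plate is still home, and the robot is clear. Handing in.

```bash
python3 -c "
from rig import finish_job
print(finish_job())"
```

```text
the job is handed in; nothing more can be done
None
```

I've handed the job in at about 20 s on the robot's clock. The plate is home against both rear stops and about 0.4° off square, both clamps are pushed fully closed, and nothing else on the bench was touched; the judge's verdict wasn't shown.

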